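Nest a set of measuring cups in size order

ROBOT

A 7-joint arm with a two-finger parallel gripper is mounted at the origin on a cart in front of the work surface, level with it; the furniture and walls round the work are solid. World frame = base frame: x ahead of the robot, y to its left, z up, the work surface at z = 0. Lengths are in m, angles in rad, forces in N, time in s.
With the tool pointing down it reaches from about 0.35 to 0.9 m from the base axis. Payload 8.1 kg.
Tool frame: the origin (TCP) lies midway between the tips of the shut fingers; the grasp point (between the pads) lies 19 mm behind it; z points along the fingers, y is the line along which they close (so a half turn about z gives the same grasp; the last joint's range is limited). The gripper opens to 92 mm and grips with 3 to 60 N. Pads are 19 mm wide; open, the fingers measure 130 mm over their backs; the gripper's body (75 mm by 190 mm) begins 47 mm behind the grasp point.
Start: joints at [1.119, 0.434, 0.025, 1.573, -0.012, 1.134, -0.075], TCP at [0.214, -0.587, 0.199] pointing down, gripper open.
Joint ranges: [-2.62, 2.62], [-0.44, 2.09], [-1.27, 1.32], [0.08, 2.57], [-1.32, 4.46], [0.12, 2], [-2.74, 2.74]. Speed limits (rad/s): [2.22, 2.22, 3.01, 3.01, 3.14, 3.14, 3.14].

INTERFACE

Orientations are given as a rotation vector (axis times angle).
In Python, from cell import arm gives the robot as it stands.
- The arm moves only by the tool carry_out, never from a script. Its arguments are lists of equal length, an entry for each row: "claw": the finger opening in cm, from 0 to 9.18; "delta_pos": the shift along the tool's x, y, z in cm, a list of three; "angular": the turn, a rotation vector about the tool's x, y, z in rad, a list of three. In form: {"claw": [claw, ...], "delta_pos": [[dx, dy, dz], ...], "angular": [[ax, ay, az], ...]}. A call has 1 to 20 rows; each row shifts and turns the commanded pose from where the row before left it, along the tool's axes as they then stand; what a row does not reach is not made up. A row lasts 1/10 s, in which the tool goes at most 50 mm and 8.59 degrees, less where a joint would pass 70% of its speed; a pose out of reach is approached as far as the arm can. A call with a gripper value outside its range is refused whole. The fingers move at their own pace and stop on an object; "force" is the grip in N (left out, the last holds). Time passes only in rows, so rows that do not move let the fingers close. It gives the time, the measured TCP pose, the force, the opening and the grip force at its end, in the units of the state.
- arm.observe(): the state, without advancing time (a new reading comes with each control period).
- arm.get_image(name): name is "scene" or "top"; returns a dict with "frame" (480x640x3 uint8, red, green, blue), "mtx" (3x3 intrinsics, pixels), "T" (4x4, takes a point from camera to world coordinates). Camera axes: x right, y down, z forward; pixel columns grow to the right and rows downward; lengths in m; the calibration is good to about 2 mm. A picture is of the moment at which its call begins. There is no depth.
- arm.sign_off(): hands the job in; it is judged then, once.
Trained networks look in a picture, given as the dict that the camera call returned (one of the last four; its "shot" number tells which), for a name from the list of things; names that differ only in an ending like _2 or _b are one class to them, and where a whole thing is asked for, a point or a joint stands for the part that bears it (a point fixed in the world has none). Each returns a list of dicts, best first, with "conf" (0 to 1); they miss things now and then, are a little off and sometimes report something else, mostly with a low value. They report only what shows in the picture. A call takes as long as a camera call. They do not tell look-alikes from the thing itself.
- arm.look_for(label, picture): "centre" ([column, row] as shares, 0 to 1, of the picture: columns of its width, rows of its height, amid what is visible of it).
- arm.trace(label, picture): "region" (480x640 bool, what is visible of it) and "centre" ([column, row] as shares, 0 to 1, of the picture: columns of its width, rows of its height, amid what is visible of it).
- arm.place_of(label, picture): "centre" ([column, row] as shares, 0 to 1, of the picture: columns of its width, rows of its height: a listed point, or the origin of a listed thing).
The state is a dict: "clock": time; "joints": joint angles; "dq": joint speeds; "joint_efforts": joint torques, N m; "position": TCP position; "ee_rot": TCP orientation; "force": force on the tool from outside, world axes, zero at the start; "ft_torque": the same for the moment, N m; "width": opening from 0.0 (shut) to 1.0 (fully open); "gripper_force": force on a finger pad.
Only numpy, scipy, OpenCV 4.12 (cv2) and the standard library are available. Lean on these libraries where they do the work, as an engineer would, in place of code of your own. Each camera call takes 0.05 s, during which the arm holds its last target. There are 200 camera calls.

TASK

The three measuring cups were put away wrongly: the small yellow one sits in the big dark blue one, and the middle green one is left over. Nest the set in size order, small in middle and middle in big, all handles pointing the same way and each handle lying down between the two guide lugs on the handle of the cup below, so that every cup stands fully home on the floor of the next. Set the cups down rather than dropping them, leave the set standing upright on the worktop, and do not disturb the other things.

Things in the scene. Friction and masses are not known exactly. Their poses are not given: they have to be found in the camera images.
- big_cup: Big dark blue measuring cup, 130 g, loose, 50 mm high. Origin: centre of its underside; z up, handle along +x, its top flush with the rim. Outer radius 43 mm at the foot, 49 at the rim; floor 5 mm thick, inner radius 40 mm at the floor, 46 at the mouth. The middle cup nests in it with 4 mm of play, its origin then 5 mm above this one and its rim 10 mm above this rim.
- middle_cup: Middle green measuring cup, 90 g, loose, 55 mm high. Origin: centre of its underside; z up, handle along +x, its top flush with the rim. Outer radius 36 mm at the foot, 41 at the rim; floor 5 mm thick, inner radius 33.5 mm at the floor, 38.5 at the mouth. The small cup nests in it in the same way (origin 5 mm above, rim 10 mm above). It can be carried with the small cup in it.
- small_cup: Small yellow measuring cup, 70 g, loose, 60 mm high. Origin: centre of its underside; z up, handle along +x, its top flush with the rim. Outer radius 29.5 mm at the foot, 33.5 at the rim. No lugs. At the start it stands on the floor of the big cup, its handle out over that rim, turned 0.8 to 1.25 rad clockwise (from above) from the big cup's handle.
- big_cup_pad (a point): Centre of the big cup's thumb pad, 46 mm above its underside, 144 mm from its axis. The pad ends the handle: 22 mm long (along the cup's x), 20 mm wide (y), 8.5 mm thick, grey inlay on top, made to be pinched across its width. The neck from pad to cup is 8 mm wide, 6 mm thick.
- middle_cup_pad (a point): Centre of the middle cup's thumb pad, 51 mm above its underside, 114 mm from its axis. The pad ends the handle: 22 mm long (along the cup's x), 20 mm wide (y), 8.5 mm thick, grey inlay on top, made to be pinched across its width. The neck from pad to cup is 8 mm wide, 6 mm thick.
- small_cup_pad (a point): Centre of the small cup's thumb pad, 56 mm above its underside, 84 mm from its axis. The pad ends the handle: 22 mm long (along the cup's x), 20 mm wide (y), 8.5 mm thick, grey inlay on top, made to be pinched across its width. The neck from pad to cup is 8 mm wide, 6 mm thick.
- big_cup_lugs (a point): Point midway between the big cup's two guide lugs, at rim height, 61 mm from its axis. The lugs (7 mm long) stand 11 mm above the handle, 13 mm apart at the handle, flaring to about 19 mm at the top. The middle cup's neck drops between them; its handle must be within about 0.06 rad to go straight in, the flare guides a little more.
- middle_cup_lugs (a point): The same point of the middle cup, 46 mm from its axis: two like lugs for the small cup's neck. In the finished nest the three pads lie in a row 30 mm apart, and fingers on one pad pass either side of the slim neck below.
- white_pot: White pot with a side handle, 106x182x63 mm, behind the work; leave alone. Origin: centre of its underside.
- pink_mug: Pink mug with flowers, 78x112x92 mm, behind the work; leave alone. Origin: centre of its underside.
- white_mug: White mug, 78x112x101 mm, left of the work; leave alone. Origin: centre of its underside.
- spoon: Steel spoon lying at the left, 194x40x15 mm; leave alone. Origin: centre of its underside.
There are look-alikes about, which are no part of the job. Leave any orange look-alike of the small_cup alone.

How it is judged:
At the end, for the whole second after the job is handed in: Small cup in middle cup in big cup, each origin 3 to 7.5 mm above (home is 5) and within 10 mm of the axis of the next; handles on the same side within 0.18 rad; all upright within 0.05 rad and at rest, the big cup on the worktop (horizontal distance between middle_cup and big_cup below 0.01 m and z of middle_cup in the frame of big_cup between 0.003 and 0.0075 m and angle between the x axis of middle_cup and the x axis of big_cup, either way round below 0.18 rad and x of middle_cup_pad in the frame of big_cup above 0.05 m and horizontal distance between small_cup and middle_cup below 0.01 m and z of small_cup in the frame of middle_cup between 0.003 and 0.0075 m and angle between the x axis of small_cup and the x axis of middle_cup, either way round below 0.18 rad and x of small_cup_pad in the frame of middle_cup above 0.05 m and angle between each of big_cup, middle_cup, small_cup's own z axis and vertical below 0.05 rad and linear speed of each of big_cup, middle_cup, small_cup below 0.02 m/s and height (world z) of big_cup between -0.004 and 0.004 m); the robot touches nothing.
It fails at once if the pot, a mug or the spoon was disturbed (moved more than 25 mm) (distance of any of white_pot, pink_mug, white_mug, spoon from where it was at the start of the episode above 0.025 m).
It fails at once if the middle cup was dropped (falls free of the fingers at over 0.6 m/s) (linear speed of middle_cup above 0.6 m/s and contact force between the fingers and middle_cup below 0.2 N).
It fails at once if the small cup was dropped (falls free of the fingers and of the middle cup at over 0.6 m/s) (linear speed of small_cup above 0.6 m/s and contact force between the fingers and small_cup below 0.2 N and contact force between small_cup and middle_cup below 0.02 N).
It also fails if it takes over 58 s, if anything falls off the work surface, if the arm or the gripper's body presses on something with over 40 N, if the wrist force passes 120 N, or if a joint passes its speed limit or range.

## Working session

There is one attempt and no reset: what is moved stays moved. The work goes in short steps, Python scripts to look and compute and a tool call to move; the robot and the scene stay as the last step left them, time stands still between calls to the robot, and variables do not carry over. Pictures are saved under pics/ and viewed, at most 10 in all, crops included, and the job is handed in when it is done.

Besides the shell and the picture viewer there is one more tool, called after "Call:" as a command line: name --argument value ..., lists and objects as JSON in quotes. carry_out: Moves the arm, as the interface text tells. Its arguments: {"type":"object","properties":{"claw":{"type":"array","items":{"type":"number"}},"delta_pos":{"type":"array","items":{"type":"array","items":{"type":"number"}}},"angular":{"type":"array","items":{"type":"array","items":{"type":"number"}}},"force":{"type":"number"}},"required":["claw","delta_pos","angular"]}

```bash
mkdir -p pics
cat > h.py <<'E'
import numpy as np, cv2
from cell import arm
from scipy.spatial.transform import Rotation as R
def px2w(p,im,z):
    K=np.array(im["mtx"]);T=np.array(im["T"])
    d=T[:3,:3]@np.linalg.solve(K,[p[0],p[1],1.]);o=T[:3,3]
    return o+d*(z-o[2])/d[2]
def save(im,n): cv2.imwrite('pics/'+n,im["frame"][:,:,::-1])
def pts(im,names):
    for n,z in names:
        for r in arm.place_of(n,im)[:3]:
            p=np.array(r["centre"])*[640,480]
            print(n,round(r["conf"],2),p.round(0),px2w(p,im,z).round(4))
def state():
    s=arm.observe();print({k:np.round(s[k],4).tolist() for k in("clock","position","ee_rot","joints","force","width","gripper_force")});print(R.from_rotvec(s["ee_rot"]).as_matrix().round(3).tolist())
E
python3 - <<'E'
from h import *
state()
for c in("top","scene"):
    im=arm.get_image(c);save(im,c+"0.png");print(c,np.array(im["T"]).round(3).tolist())
    pts(im,[("big_cup",0),("big_cup_pad",.046),("big_cup_lugs",.05),("middle_cup",0),("middle_cup_pad",.051),("middle_cup_lugs",.055),("small_cup",.005),("small_cup_pad",.061)])
E
```

```text
{'clock': 0.0, 'position': [0.2133, -0.5869, 0.1984], 'ee_rot': [-3.0925, -0.5447, 0.0006], 'joints': [1.1194, 0.4352, 0.025, 1.5741, -0.0116, 1.134, -0.0751], 'force': [-1.0054, 0.061, 0.0812], 'width': 1.0026, 'gripper_force': 0.0}
[[0.94, 0.342, -0.001], [0.342, -0.94, 0.001], [-0.0, -0.002, -1.0]]
top [[0.014, -0.983, 0.181, 0.286], [-1.0, -0.015, -0.006, 0.121], [0.009, -0.181, -0.983, 1.369], [0.0, 0.0, 0.0, 1.0]]
big_cup 0.8 [249. 244.] [0.5241 0.2758 0.    ]
big_cup 0.6 [445. 262.] [ 0.4848 -0.2287  0.    ]
big_cup_pad 0.76 [302. 255.] [0.4916 0.1365 0.046 ]
big_cup_lugs 0.86 [272. 243.] [0.5191 0.2116 0.05  ]
middle_cup 0.78 [404. 243.] [ 0.5339 -0.1243  0.    ]
middle_cup_pad 0.6 [443. 261.] [ 0.4801 -0.2121  0.051 ]
middle_cup_lugs 0.71 [384. 174.] [ 0.6997 -0.0683  0.055 ]
middle_cup_lugs 0.37 [245. 189.] [0.6552 0.283  0.055 ]
small_cup 0.91 [250. 242.] [0.5296 0.2719 0.005 ]
small_cup 0.7 [302. 310.] [0.359  0.1347 0.005 ]
small_cup_pad 0.82 [266. 313.] [0.3476 0.2207 0.061 ]
small_cup_pad 0.74 [250. 270.] [0.4505 0.2636 0.061 ]
scene [[-0.862, -0.238, 0.448, 0.09], [-0
[... 171 characters left out ...]
0.    ]
big_cup 0.54 [302. 275.] [0.5531 0.1566 0.    ]
big_cup_pad 0.63 [334. 264.] [0.4771 0.143  0.046 ]
big_cup_lugs 0.95 [302. 272.] [0.5123 0.2184 0.05  ]
middle_cup 0.9 [360. 235.] [ 0.5345 -0.1101  0.    ]
middle_cup_pad 0.88 [396. 209.] [ 0.479  -0.2282  0.051 ]
middle_cup_lugs 0.96 [373. 212.] [ 0.5187 -0.1543  0.055 ]
middle_cup_lugs 0.28 [361. 235.] [ 0.4854 -0.0063  0.055 ]
small_cup 0.95 [283. 300.] [0.5249 0.2709 0.005 ]
small_cup 0.57 [385. 291.] [0.3615 0.1246 0.005 ]
small_cup 0.5 [332. 262.] [0.5206 0.0719 0.005 ]
small_cup_pad 0.98 [321. 286.] [0.4424 0.2583 0.061 ]
small_cup_pad 0.57 [374. 294.] [0.3435 0.2286 0.061 ]
small_cup_pad 0.25 [327. 385.] [0.306  0.4758 0.061 ]
```

View pics/top0.png

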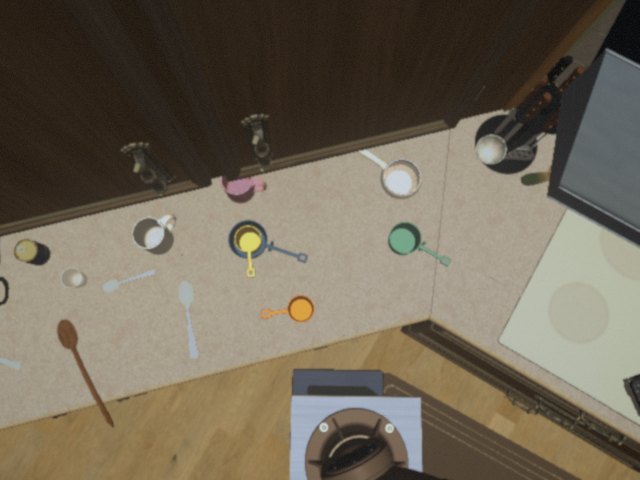

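View pics/scene0.png

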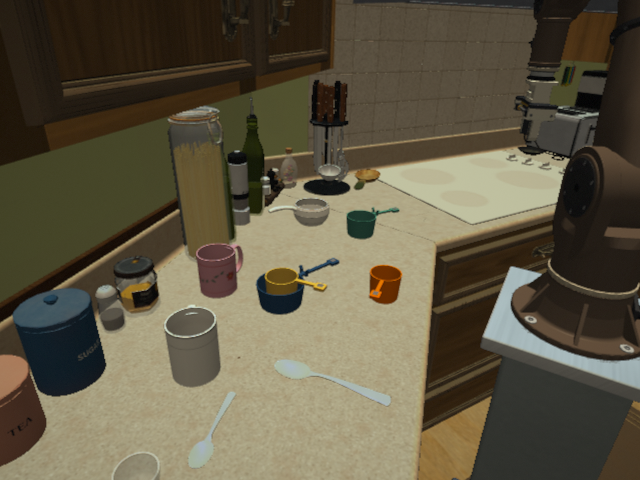

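Candidates for the yellow small cup: yellow cup in the blue one, top (249,241) / scene (282,282), and an orange look-alike, top (301,310) / scene (385,283). I choose the yellow one; its pad is at top (251,270). The green middle cup is at top (404,240), its pad at (446,261). The big cup's pad is at top (302,257). Next I fit outlines to refine the poses.

```bash
cat > fit.py <<'E'
from h import *
from scipy.optimize import minimize
D=dict(big=(.043,.049,.050,.144),middle=(.036,.041,.055,.114),small=(.0295,.0335,.060,.084))
HUE=dict(small=(21,34),middle=(65,95),big=(98,122))
S=4
def proj(P,im):
    T=np.array(im["T"]);c=(P-T[:3,3])@T[:3,:3];q=c@np.array(im["mtx"]).T
    return q[:,:2]/q[:,2:]
a=np.linspace(0,2*np.pi,40)
circ=lambda r,z:np.c_[r*np.cos(a),r*np.sin(a),0*a+z]
box=lambda x0,x1,w,z0,z1:np.array([[x,y,z] for x in(x0,x1) for y in(-w/2,w/2) for z in(z0,z1)])
def parts(n,z0=0):
    rf,rr,h,p=D[n]
    return [np.r_[circ(rf+(rr-rf)*z0/h,z0),circ(rr,h)],box(rr-.003,p-.01,.008,h-.006,h),box(p-.011,p+.011,.02,h-.0085,h)]
def world(P,pose,z): 
    c,s=np.cos(pose[2]),np.sin(pose[2]);return P@np.array([[c,s,0],[-s,c,0],[0,0,1]])+[pose[0],pose[1],z]
def render(im,pose,n,z,z0=0):
    m=np.zeros((480*S,640*S),np.uint8)
    for P in parts(n,z0):
        q=cv2.convexHull(((proj(world(P,pose,z),im)+.5)*S).astype(np.float32))
        cv2.fillConvexPoly(m,(q*16).astype(np.int32),255,shift=4)
    return cv2.resize(m,(640,480),interpolation=cv2.INTER_AREA)/255.
def mask(im,n,c):
    f=cv2.cvtColor(im["frame"],cv2.COLOR_RGB2HSV);lo,hi=HUE[n]
    m=((f[...,0]>=lo)&(f[...,0]<=hi)&(f[...,1]>(70 if n=="big" else 90))).astype(np.uint8)
    b=np.zeros_like(m);cv2.circle(b,tuple(int(v) for v in c),90 if n=="big" else 75,1,-1)
    return cv2.morphologyEx(m*b,cv2.MORPH_CLOSE,np.ones((3,3),np.uint8)).astype(float)
def fit(ims,n,pose,z,ignore=None,z0=0):
    cs=[proj(np.array([[pose[0],pose[1],z+.03]]),im)[0] for im in ims]
    ms=[mask(im,n,c) for im,c in zip(ims,cs)]
    ig=[1-ignore(im) if ignore else 1 for im in ims]
    sc=np.array([1,1,10.])
    f=lambda v:sum((np.abs(render(im,np.array(v)*sc,n,z,z0)-m)*g).sum() for im,m,g in zip(ims,ms,ig))
    r=None;x=np.array(pose)/sc
    for st in(.01,.003):
        r=minimize(f,x,method="Nelder-Mead",options=dict(initial_simplex=[x]+[x+st*e for e in np.eye(3)],xatol=1e-5,fatol=.1,maxiter=120));x=r.x
    p=x*sc;print(n,p.round(4),"res",round(r.fun),"area",[int(m.sum()) for m in ms]);return p
def draw(im,items,n,box,k=5):
    x0,y0,x1,y1=box
    v=cv2.resize(im["frame"][:,:,::-1],None,fx=k,fy=k)
    for nm,p,z in items:
        m=cv2.resize((render(im,p,nm,z)*255).astype(np.uint8),None,fx=k,fy=k)
        cv2.drawContours(v,cv2.findContours((m>127).astype(np.uint8),0,2)[0],-1,(0,0,255),1)
    return v[y0*k:y1*k,x0*k:x1*k]
E
cat > a.py <<'E'
from fit import *
t,s=arm.get_image("top"),arm.get_image("scene")
G=(.534,-.115,-2.07);Y=(.527,.273,-3.0);B=(.527,.273,-1.84)
for L in([t],[s],[t,s]):
    g=fit(L,"middle",G,0); y=fit(L,"small",Y,.005,z0=.045,ignore=lambda im:(lambda A:np.clip(A-B_,0,1))(0) if 0 else np.clip(render(im,Y,"small",.005)-render(im,Y,"small",.005,.045),0,1))
    b=fit(L,"big",B,0,ignore=lambda im:(cv2.dilate(render(im,y,"small",.005),np.ones((3,3)))>0)*1.)
np.save("p.npy",[g,y,b])
it=[("middle",g,0),("small",y,.005),("big",b,0)]
A=draw(t,it,"",(220,210,320,285));C=draw(s,it,"",(240,250,340,325))
E_=draw(t,it,"",(370,210,470,285))
cv2.imwrite("pics/ov.png",cv2.resize(np.vstack([np.hstack([A,E_]),np.hstack([C,draw(s,it,"",(320,190,420,265))])]),(800,600)))
E
python3 a.py
```

```text
middle [ 0.5439 -0.1034 -2.0479] res 1091 area [0]
small [ 0.529   0.2722 -3.0162] res 130 area [637]
big [ 0.5202  0.2739 -1.7512] res 542 area [69]
middle [ 0.5416 -0.126  -2.0814] res 163 area [714]
small [ 0.5302  0.268  -3.0566] res 519 area [519]
big [ 0.5333  0.2675 -1.9058] res 190 area [1013]
middle [ 0.5404 -0.1243 -2.0703] res 1263 area [0, 714]
small [ 0.5291  0.2707 -3.0308] res 677 area [637, 519]
big [ 0.5325  0.2679 -1.9021] res 772 area [69, 1013]
```

View pics/ov.png

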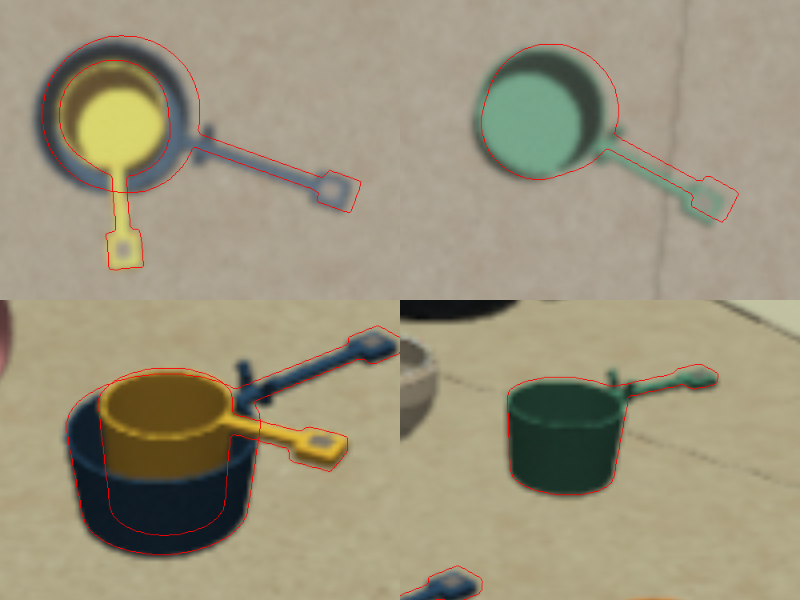

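The crop shows the yellow cup, top-left panel (115,110), sitting in the blue one and well outlined. The green and blue outlines are off in the top view because their colour masks failed there. I'll use filled, looser masks.

```bash
cat >> fit.py <<'E'
def fill(m):
    m=cv2.morphologyEx(m.astype(np.uint8),cv2.MORPH_CLOSE,np.ones((3,3),np.uint8))
    c=max(cv2.findContours(m,cv2.RETR_EXTERNAL,cv2.CHAIN_APPROX_NONE)[0],key=cv2.contourArea)
    o=np.zeros_like(m);cv2.drawContours(o,[c],-1,1,-1);return o.astype(float)
def fg(im,c,r):
    # foreground = far from the local worktop colour (chroma in Lab)
    L=cv2.cvtColor(im["frame"],cv2.COLOR_RGB2LAB).astype(float)
    b=np.zeros(L.shape[:2],np.uint8);cv2.circle(b,tuple(int(v) for v in c),r,1,-1)
    bg=np.median(L[b>0],0)
    d=np.hypot(L[...,1]-bg[1],L[...,2]-bg[2])
    return fill((d>9)&(b>0))
def fitu(ims,items,k,R=(75,62),st0=.008):
    """refine items[k] so that the union of all items matches the foreground"""
    n,p0,z=items[k];sc=np.array([1,1,10.])
    ms=[fg(im,proj(np.array([[p0[0]+.05*np.cos(p0[2]),p0[1]+.05*np.sin(p0[2]),z+.03]]),im)[0],R[0] if im["T"][2][3]<1 else R[1]) for im in ims]
    ot=[np.max([render(im,p,m,zz) for j,(m,p,zz) in enumerate(items) if j!=k] or [np.zeros((480,640))],0) for im in ims]
    f=lambda v:sum(np.abs(np.maximum(render(im,np.array(v)*sc,n,z),o)-m).sum() for im,m,o in zip(ims,ms,ot))
    x=np.array(p0)/sc
    for st in(st0,.003):
        r=minimize(f,x,method="Nelder-Mead",options=dict(initial_simplex=[x]+[x+st*e for e in np.eye(3)],xatol=1e-5,fatol=.1,maxiter=120));x=r.x
    p=x*sc;print(n,p.round(4),"pad",(p[:2]+D[n][3]*np.array([np.cos(p[2]),np.sin(p[2])])).round(4),"res",round(r.fun),[int(m.sum()) for m in ms]);return p
E
cat > a.py <<'E'
from fit import *
t,s=arm.get_image("top"),arm.get_image("scene")
G=(.534,-.12,-2.07);Y=(.529,.272,-3.02);B=(.527,.273,-1.84)
for L in([t],[s],[t,s]):
    g=fitu(L,[("middle",G,0)],0,(50,48))
    b=fitu(L,[("big",B,0),("small",Y,.005)],0,(52,58))
    y=fitu(L,[("big",b,0),("small",Y,.005)],1,(52,58))
np.save("p.npy",[g,y,b])
it=[("middle",g,0),("small",y,.005),("big",b,0)]
A=draw(t,it,"",(220,210,320,285));C=draw(s,it,"",(240,250,340,325))
E_=draw(t,it,"",(370,210,470,285))
cv2.imwrite("pics/ov2.png",cv2.resize(np.vstack([np.hstack([A,E_]),np.hstack([C,draw(s,it,"",(320,190,420,265))])]),(800,600)))
E
python3 a.py
```

```text
middle [ 0.539  -0.1181 -2.0877] pad [ 0.4826 -0.2172] res 130 [1001]
big [ 0.5298  0.2743 -1.8802] pad [0.4859 0.1371] res 118 [1507]
small [ 0.5293  0.271  -3.0451] pad [0.4457 0.2629] res 115 [1507]
middle [ 0.5401 -0.1227 -2.0874] pad [ 0.4838 -0.2219] res 89 [814]
big [ 0.5323  0.27   -1.9035] pad [0.4853 0.1339] res 158 [2208]
small [ 0.5296  0.2716 -2.98  ] pad [0.4467 0.2581] res 141 [2208]
middle [ 0.5393 -0.119  -2.0927] pad [ 0.4824 -0.2178] res 233 [1001, 814]
big [ 0.5302  0.273  -1.8851] pad [0.4857 0.1361] res 323 [1507, 2208]
small [ 0.5291  0.2708 -3.0302] pad [0.4456 0.2615] res 317 [1507, 2208]
```

View pics/ov2.png

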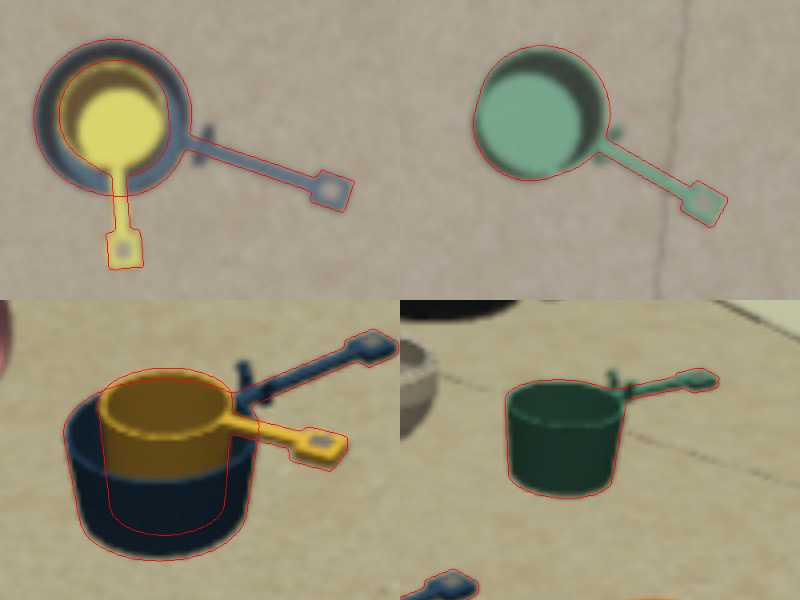

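Call:
carry_out --claw '[4.5, 4.5, 4.5, 4.5, 4.5, 4.5, 4.5, 4.5, 4.5, 4.5, 4.5, 4.5, 4.5, 4.5, 4.5, 4.5]' --delta_pos '[[0, 0, 0], [0, 0, 0], [0, 0, 0], [2, -3, 0], [2, -3, 0], [2, -3, 0], [2, -3, 0], [2, -3, 0], [2, -3, 0], [2, -3, 0], [2, -3, 0], [2, -3, 0], [2, -3, 0], [2, -3, 0], [2, -3, 0], [2, -3, 0]]' --angular '[[0, 0, 0.116], [0, 0, 0.116], [0, 0, 0.117], [0, 0, 0], [0, 0, 0], [0, 0, 0], [0, 0, 0], [0, 0, 0], [0, 0, 0], [0, 0, 0], [0, 0, 0], [0, 0, 0], [0, 0, 0], [0, 0, 0], [0, 0, 0], [0, 0, 0]]' --force 35

```text
clock: 2.7
position: [0.4744, -0.1962, 0.1995]
ee_rot: [3.141, -0.001, 0.001]
force: [0.6, 0.2, -0.1]
width: 0.492
gripper_force: 0.0
```

Call:
carry_out --claw '[4.5, 4.5, 4.5, 4.5, 4.5, 4.5, 4.5, 4.5, 4.5, 4.5, 4.5, 4.5, 4.5, 4.5, 4.5, 4.5, 4.5, 4.5]' --delta_pos '[[-0.2, -3, 0], [-0.2, -3, 0], [-0.2, -3, 0], [-0.2, -3, 0], [-0.2, -3, 0], [-0.2, -3, 0], [-0.2, -3, 0], [-0.2, -3, 0], [-0.2, -3, 0], [-0.2, -3, 0], [-0.2, -3, 0], [-0.2, -3, 0], [-0.2, -3, 0], [-0.2, -3, 0], [0, -3, 0], [0, 0, 0], [0, 0, 0], [0, 0, 0]]' --angular '[[0, 0, 0], [0, 0, 0], [0, 0, 0], [0, 0, 0], [0, 0, 0], [0, 0, 0], [0, 0, 0], [0, 0, 0], [0, 0, 0], [0, 0, 0], [0, 0, 0], [0, 0, 0], [0, 0, 0], [0, 0, 0], [0, 0, 0], [0, 0, -0.111], [0, 0, 0], [0, 0, 0]]'

```text
clock: 4.5
position: [0.4459, 0.2518, 0.1991]
ee_rot: [3.137, 0.168, -0.0]
force: [0.4, -0.8, -0.6]
width: 0.488
gripper_force: 0.0
```

```bash
cat >> h.py <<'E'
def go(x,y,z,yaw):
    """print tool-frame shift (cm) at the present orientation, and yaw turn about tool z"""
    s=arm.observe();M=R.from_rotvec(s["ee_rot"]).as_matrix()
    d=M.T@(np.array([x,y,z])-s["position"])*100
    yw=np.arctan2(M[1,0],M[0,0])
    print("t",round(s["clock"],2),"pos",np.round(s["position"],4),"yaw",yw.round(4),"tilt",M[:,2].round(4),"shift",d.round(2),"az",round(yw-yaw,4),"w",round(s["width"]*9.18,2),"F",np.round(s["force"],1),round(s["gripper_force"],1))
E
python3 -c "
from h import *
go(.4456,.2615,.042,.111)"
```

```text
t 4.5 pos [0.4459 0.2518 0.1991] yaw 0.1072 tilt [-1.e-04 -5.e-04 -1.e+00] shift [ 0.07 -0.97 15.71] az -0.0038 w 4.48 F [ 0.4 -0.8 -0.6] 0.0
```

Call:
carry_out --claw '[4.5, 4.5, 4.5, 4.5, 4.5, 4.5, 1.5, 1, 1, 1, 1, 1]' --delta_pos '[[0.1, -1, 2.7], [0, 0, 3], [0, 0, 3], [0, 0, 3], [0, 0, 2.5], [0, 0, 1.5], [0, 0, 0], [0, 0, 0], [0, 0, 0], [0, 0, 0], [0, 0, 0], [0, 0, 0]]' --angular '[[0, 0, 0], [0, 0, 0], [0, 0, 0], [0, 0, 0], [0, 0, 0], [0, 0, 0], [0, 0, 0], [0, 0, 0], [0, 0, 0], [0, 0, 0], [0, 0, 0], [0, 0, 0]]' --force 35

```text
clock: 5.7
position: [0.446, 0.2627, 0.0427]
ee_rot: [-3.137, -0.173, -0.001]
force: [0.6, 0.6, 0.1]
width: 0.113
gripper_force: 0.0
```

```bash
python3 -c "
from h import *
go(.4456,.2615,.16,.111)"
```

```text
t 5.7 pos [0.446  0.2627 0.0427] yaw 0.1105 tilt [ 7.e-04  3.e-04 -1.e+00] shift [ -0.04   0.11 -11.73] az -0.0005 w 1.04 F [0.6 0.6 0.1] 0.0
```

Run:
```python
from fit import *
t,s=arm.get_image("top"),arm.get_image("scene")
A=cv2.resize(s["frame"][220:340,220:380,::-1],(800,600));B=cv2.resize(t["frame"][200:300,200:330,::-1],(390,300))
A[:300,:390]=B
cv2.imwrite("pics/c1.png",A)
for n in("small_cup_pad",):
    pts(t,[(n,.061)]);pts(s,[(n,.061)])
```

```text
small_cup_pad 0.79 [375. 296.] [0.3394 0.2329 0.061 ]
small_cup_pad 0.65 [320. 287.] [0.443  0.2634 0.061 ]
```

View pics/c1.png

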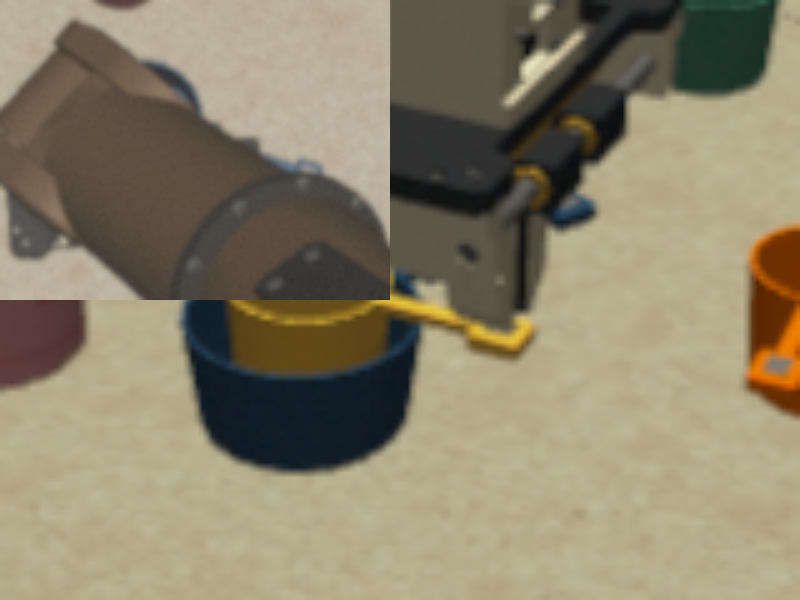

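The crop shows the shut finger tips at about scene (322,284), beside or above the yellow pad at (320,287). The pad isn't held, so I'll check where the tips project.

Run:
```python
from fit import *
s=arm.get_image("scene");st=arm.observe();p=np.array(st["position"]);M=R.from_rotvec(st["ee_rot"]).as_matrix()
y=np.load("p.npy")[1]
for nm,P in(("tcp",p),("grasp",p-M[:,2]*.019),("tcp+60up",p-M[:,2]*.06),("pad",np.r_[y[:2]+.084*np.array([np.cos(y[2]),np.sin(y[2])]),.061])):
    q=proj(P[None],s)[0];print(nm,q.round(1),"crop",((q-[220,220])*5).round())
i2=fitu([s],[("big",np.load("p.npy")[2],0),("small",y,.005)],1,(52,58))
A=cv2.resize(s["frame"][250:310,285:365,::-1],(800,600),interpolation=cv2.INTER_CUBIC)
for P in(p,p-M[:,2]*.019):
    q=(proj(P[None],s)[0]-[285,250])*10;cv2.circle(A,tuple(q.astype(int)),4,(0,0,255),-1)
cv2.imwrite("pics/c2.png",A)
```

```text
tcp [318.5 294.9] crop [492. 374.]
grasp [318.7 286.6] crop [493. 333.]
tcp+60up [319.2 268.1] crop [496. 241.]
pad [319.  286.4] crop [495. 332.]
small [ 0.57    0.1597 -2.8509] pad [0.4896 0.1357] res 865 [3678]
```

View pics/c2.png

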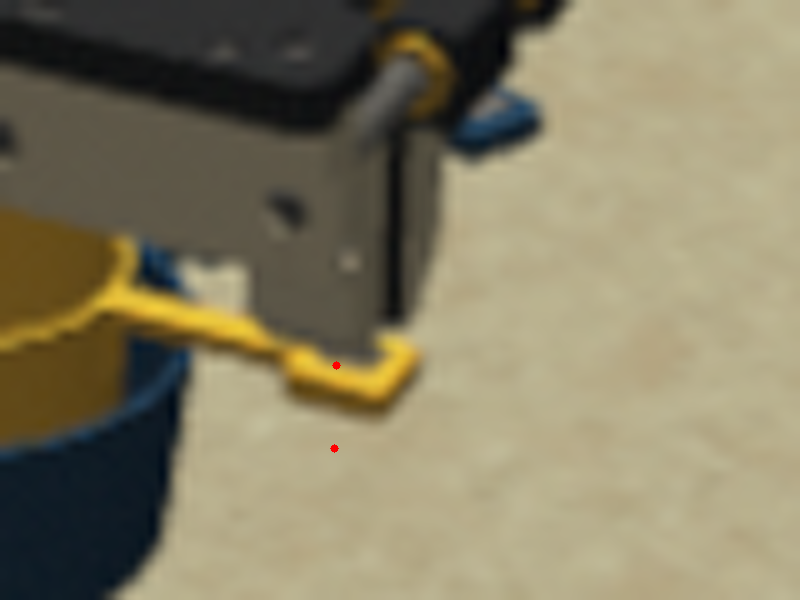

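The tips are resting over the pad's top (crop (340,355)), with the reported TCP projecting below them at (334,448). So the real tips are about 20 mm higher than the frame says. I'll open, go 1.9 cm lower and close again.

Call:
carry_out --claw '[4.5, 4.5, 4.5, 4.5, 4.5, 4.5, 4.5, 1, 1, 1, 1, 1, 1]' --delta_pos '[[0, 0, 0], [0, 0, 0], [0, 0, 0], [0, 0, 0], [0, 0.1, 0.7], [0, 0, 0.7], [0, 0, 0.5], [0, 0, 0], [0, 0, 0], [0, 0, 0], [0, 0, 0], [0, 0, 0], [0, 0, 0]]' --angular '[[0, 0, 0], [0, 0, 0], [0, 0, 0], [0, 0, 0], [0, 0, 0], [0, 0, 0], [0, 0, 0], [0, 0, 0], [0, 0, 0], [0, 0, 0], [0, 0, 0], [0, 0, 0], [0, 0, 0]]' --force 35

```text
clock: 7.25
position: [0.4459, 0.2617, 0.0234]
ee_rot: [-3.137, -0.174, -0.0]
force: [-0.4, 0.5, 0.4]
width: 0.216
gripper_force: 35.0
```

Call:
carry_out --claw '[1, 1, 1, 1, 1, 1, 1, 1, 1, 1, 1]' --delta_pos '[[0, 0, -0.3], [0, 0, -0.6], [0, 0, -1], [0, 0, -1], [0, 0, -1.2], [0, 0, -1.2], [0, 0, -1.2], [0, 0, -1.2], [0, 0, -1.2], [0, 0, -1.1], [0, 0, 0]]' --angular '[[0, 0, 0], [0, 0, 0], [0, 0, 0], [0, 0, 0], [0, 0, 0], [0, 0, 0], [0, 0, 0], [0, 0, 0], [0, 0, 0], [0, 0, 0], [0, 0, 0]]'

```text
clock: 8.35
position: [0.4467, 0.2623, 0.1249]
ee_rot: [-3.136, -0.174, -0.004]
force: [-0.8, 0.5, -1.0]
width: 0.212
gripper_force: 35.0
```

Run:
```python
from fit import *
go(.4974,-.1923,.1234,1.0489)
s=arm.get_image("scene");y=np.load("p.npy")[1]
save(s,"c3.png")
fit([s],"small",y,.105)
```

```text
t 8.35 pos [0.4467 0.2623 0.1249] yaw 0.1107 tilt [ 0.0023  0.0014 -1.    ] shift [2.000e-02 4.574e+01 1.000e-01] az -0.9382 w 1.94 F [-0.8  0.5 -1. ] 35.0
small [ 0.5313  0.2677 -3.0024] res 2592 area [2009]
```

View pics/c3.png

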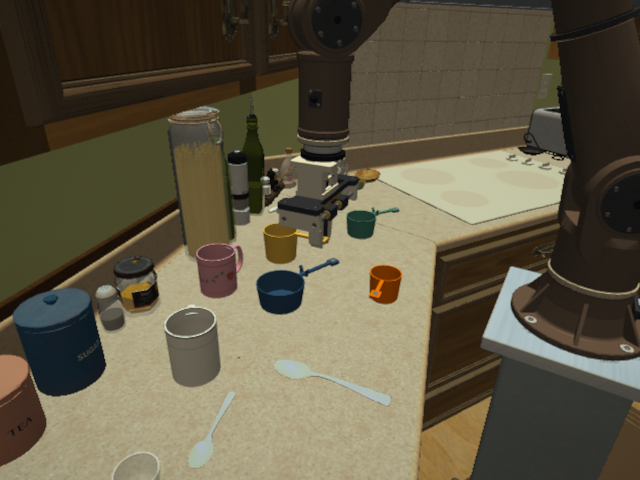

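The yellow cup hangs level at scene (281,243), clear of the big cup at (281,291). Carrying it to the green one.

Call:
carry_out --claw '[1, 1, 1, 1, 1, 1, 1, 1, 1, 1, 1, 1, 1, 1, 1, 1, 1, 1, 1]' --delta_pos '[[0, 1, 0], [0, 2, 0], [0, 2.8, 0], [0, 2.8, 0], [0, 2.8, 0], [0, 2.8, 0], [0, 2.8, 0], [0, 2.8, 0], [0, 2.8, 0], [0, 2.8, 0], [0, 2.8, 0], [0, 2.8, 0], [0, 2.8, 0], [0, 2.8, 0], [0, 2.8, 0], [0, 2.8, 0], [0, 2.3, 0], [0, 1.2, 0], [0, 0, 0]]' --angular '[[0, 0, 0], [0, 0, 0], [0, 0, 0], [0, 0, 0], [0, 0, 0], [0, 0, 0], [0, 0, 0], [0, 0, 0], [0, 0, 0], [0, 0, 0], [0, 0, 0], [0, 0, 0], [0, 0, 0], [0, 0, 0], [0, 0, 0], [0, 0, 0], [0, 0, 0], [0, 0, 0], [0, 0, 0]]'

```text
clock: 10.3
position: [0.4955, -0.1945, 0.1225]
ee_rot: [3.137, 0.169, -0.002]
force: [-0.4, 0.0, -0.2]
width: 0.208
gripper_force: 35.0
```

Call:
carry_out --claw '[1, 1, 1, 1, 1, 1, 1, 1, 1, 1, 1, 1]' --delta_pos '[[0, 0, 0], [0, 0, 0], [0, 0, 0], [0, 0, 0], [0, 0, 0], [0, 0, 0], [0, 0, 0], [0, 0, 0], [0, 0, 0], [0, 0, 0], [0, 0, 0], [0, 0, 0]]' --angular '[[0, 0, -0.06], [0, 0, -0.1], [0, 0, -0.1], [0, 0, -0.1], [0, 0, -0.1], [0, 0, -0.1], [0, 0, -0.1], [0, 0, -0.1], [0, 0, -0.1], [0, 0, -0.078], [0, 0, 0], [0, 0, 0]]'

```text
clock: 11.5
position: [0.4962, -0.1915, 0.1231]
ee_rot: [-2.72, -1.571, 0.0]
force: [0.0, 0.0, -0.5]
width: 0.21
gripper_force: 35.0
```

Run:
```python
from fit import *
go(.4974,-.1923,.0234,1.0489)
s,t=arm.get_image("scene"),arm.get_image("top");g,y,b=np.load("p.npy")
y0=np.array([.5393,-.1195,-2.0927])
v=np.hstack([draw(s,[("middle",g,0),("small",y0,.1045)],"",(320,150,420,265),5),draw(t,[("middle",g,0),("small",y0,.1045)],"",(370,185,460,300),5)])
print(v.shape);cv2.imwrite("pics/c4.png",cv2.resize(v,None,fx=.8,fy=.8))
```

```text
t 11.5 pos [ 0.4962 -0.1915  0.1231] yaw 1.0476 tilt [-3.e-04  5.e-04 -1.e+00] shift [-0.01  0.15  9.97] az -0.0013 w 1.93 F [ 0.   0.  -0.5] 35.0
(575, 950, 3)
```

View pics/c4.png

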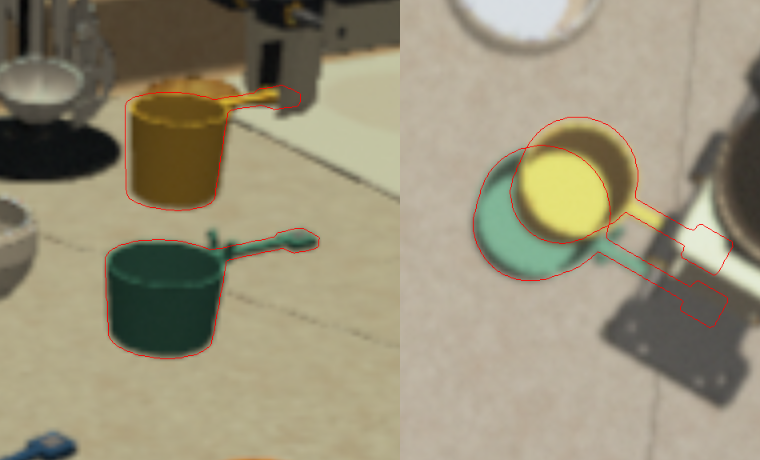

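The overlays agree: the yellow cup is level at (180,150) over the green one at (165,298), only 1–2 mm right of the outline, which matches the 1.5 mm shift still due. Lowering it.

Call:
carry_out --claw '[1, 1, 1, 1, 1, 1, 1, 1, 1, 1, 1, 1, 1, 1, 1, 1]' --delta_pos '[[0, 0.15, 0.5], [0, 0, 1.2], [0, 0, 1.2], [0, 0, 1.2], [0, 0, 1.2], [0, 0, 1.2], [0, 0, 1], [0, 0, 0.7], [0, 0, 0.5], [0, 0, 0.4], [0, 0, 0.3], [0, 0, 0.2], [0, 0, 0.1], [0, 0, 0.1], [0, 0, 0.1], [0, 0, 0]]' --angular '[[0, 0, 0], [0, 0, 0], [0, 0, 0], [0, 0, 0], [0, 0, 0], [0, 0, 0], [0, 0, 0], [0, 0, 0], [0, 0, 0], [0, 0, 0], [0, 0, 0], [0, 0, 0], [0, 0, 0], [0, 0, 0], [0, 0, 0], [0, 0, 0]]'

```text
clock: 13.2
position: [0.4977, -0.1933, 0.0242]
ee_rot: [2.719, 1.573, 0.0]
force: [0.5, 0.2, -1.2]
width: 0.217
gripper_force: 35.0
```

Run:
```python
from fit import *
go(.4974,-.1923,.0234,1.0489)
s,t=arm.get_image("scene"),arm.get_image("top");g,y,b=np.load("p.npy")
y0=np.array([.5393,-.1195,-2.0927])
it=[("middle",g,0),("small",y0,.005)]
v=np.hstack([draw(s,it,"",(330,180,420,255),8)[:, :]])
print(v.shape);cv2.imwrite("pics/c5.png",v)
```

```text
t 13.2 pos [ 0.4977 -0.1933  0.0242] yaw 1.0488 tilt [ 2.e-04  0.e+00 -1.e+00] shift [ 0.07 -0.08  0.08] az -0.0001 w 1.99 F [ 0.5  0.2 -1.2] 35.0
(600, 720, 3)
```

View pics/c5.png

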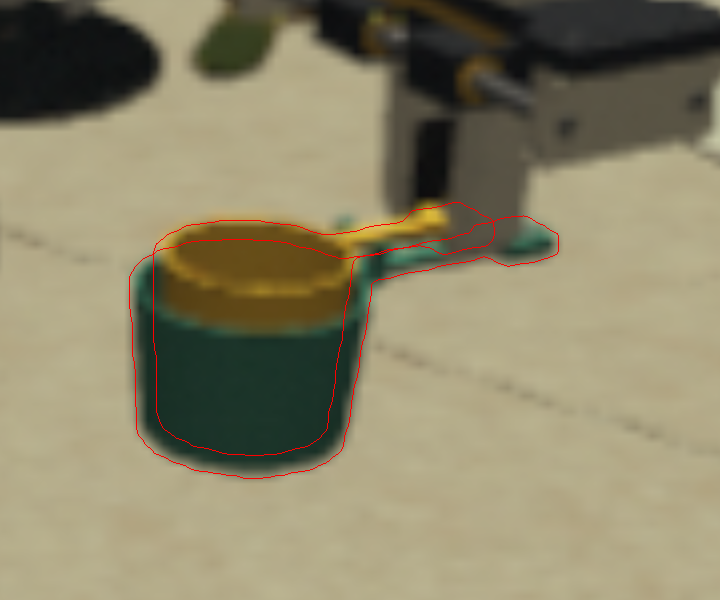

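The yellow cup sits in the green one; its rim at (255,255) is about 1 mm above the home outline. I'll lower the last millimetre, release, rise and shift out towards the green pad.

Call:
carry_out --claw '[1, 1, 1.8, 2.2, 2.8, 3.6, 4.5, 4.5, 4.5, 4.5, 4.5, 4.5, 4.5, 4.5, 4.5]' --delta_pos '[[0, 0, 0.1], [0, 0, 0], [0, 0, 0], [0, 0, 0], [0, 0, 0], [0, 0, 0], [0, 0, 0], [0, 0, 0], [0, 0, -1], [0, 0, -1.5], [0, 0, -1.5], [-1, 0, 0], [-1, 0, 0], [-1, 0, 0], [0, 0, 0]]' --angular '[[0, 0, 0], [0, 0, 0], [0, 0, 0], [0, 0, 0], [0, 0, 0], [0, 0, 0], [0, 0, 0], [0, 0, 0], [0, 0, 0], [0, 0, 0], [0, 0, 0], [0, 0, 0], [0, 0, 0], [0, 0, 0], [0, 0, 0]]'

```text
clock: 14.8
position: [0.4808, -0.2215, 0.0625]
ee_rot: [-2.721, -1.568, 0.003]
force: [0.6, 1.1, 0.5]
width: 0.492
gripper_force: 0.0
```

```bash
cat >> fit.py <<'E'
def hm(im,n,c,r=50):
    f=cv2.cvtColor(im["frame"],cv2.COLOR_RGB2HSV);lo,hi=HUE[n];lo,hi=(18,34) if n=="small" else (60,100) if n=="middle" else (95,125)
    b=np.zeros((480,640),np.uint8);cv2.circle(b,tuple(int(v) for v in c),r,1,-1)
    return ((f[...,0]>=lo)&(f[...,0]<=hi)&(f[...,1]>(100 if n=="small" else 60))&(b>0)).astype(float)
def fitd(im,n,pose,z,z0,free,ign=None):
    """colour-only fit with free z: params x,y,yaw,z"""
    m=hm(im,n,proj(np.array([[pose[0],pose[1],z+.03]]),im)[0])
    g=1 if ign is None else 1-ign
    sc=np.array([1,1,10.,1])
    f=lambda v:(np.abs(render(im,np.array(v[:3])*sc[:3],n,v[3],z0)-m)*g).sum()+((v[3]-z)/.003)**2*0
    x=np.r_[pose,z]/sc;e=np.eye(4)[free]
    h=lambda w:f(x+w@e)
    k=len(free);w=np.zeros(k)
    r=minimize(h,w,method="Nelder-Mead",options=dict(initial_simplex=[w]+[w+.004*q for q in np.eye(k)],xatol=1e-5,fatol=.1,maxiter=300))
    p=(x+r.x@e)*sc;print(n,p.round(4),"pad",(p[:2]+D[n][3]*np.array([np.cos(p[2]),np.sin(p[2])])).round(4),"res",round(r.fun),int(m.sum()));return p
E
python3 - <<'E'
from fit import *
go(.4824,-.2185,.017,1.0489)
s=arm.get_image("scene");g,y,b=np.load("p.npy")
y0=np.array([.5393,-.1195,-2.0927])
save(s,"c6.png")
# earlier scene-only middle fit: .5401 -.1227 -2.0874
fitu([s],[("middle",np.array([.5401,-.1227,-2.0874]),0),("small",y0,.005)],0,(50,48),.004)
fitu([s],[("middle",np.array([.5401,-.1227,-2.0874]),0),("small",y0,.005)],1,(50,48),.004)
fitd(s,"small",np.array([.5401,-.1227,-2.0874]),.005,.05,[0,1,2,3])
E
```

```text
t 14.8 pos [ 0.4808 -0.2215  0.0625] yaw 1.0456 tilt [-2.e-03 -5.e-04 -1.e+00] shift [ 0.35 -0.01  4.55] az -0.0033 w 4.52 F [0.6 1.1 0.5] 0.0
middle [ 0.5411 -0.1235 -2.0795] pad [ 0.4856 -0.223 ] res 62 [947]
small [ 0.5391 -0.124  -2.1215] pad [ 0.4952 -0.1955] res 61 [947]
small [ 0.5384 -0.1227 -2.0377  0.0033] pad [ 0.5005 -0.1977] res 227 532
```

Call:
carry_out --claw '[4.5, 4.5, 4.5, 4.5, 4.5, 4.5, 1, 1, 1, 1, 1, 1]' --delta_pos '[[0.3, 0.05, 0], [0, 0, 1], [0, 0, 1.5], [0, 0, 1.3], [0, 0, 0.7], [0, 0, 0], [0, 0, 0], [0, 0, 0], [0, 0, 0], [0, 0, 0], [0, 0, 0], [0, 0, 0]]' --angular '[[0, 0, 0], [0, 0, 0], [0, 0, 0], [0, 0, 0], [0, 0, 0], [0, 0, 0], [0, 0, 0], [0, 0, 0], [0, 0, 0], [0, 0, 0], [0, 0, 0], [0, 0, 0]]' --force 50

```text
clock: 16.05
position: [0.4847, -0.2172, 0.0185]
ee_rot: [2.719, 1.572, 0.0]
force: [-0.3, -0.4, 0.8]
width: 0.21
gripper_force: 49.9
```

```bash
python3 -c "
from h import *
go(.4824,-.2185,.017,1.0489)"
```

```text
t 16.05 pos [ 0.4847 -0.2172  0.0185] yaw 1.0486 tilt [ 4.e-04 -4.e-04 -1.e+00] shift [-0.23 -0.14  0.15] az -0.0003 w 1.93 F [-0.3 -0.4  0.8] 49.9
```

Run:
```python
from fit import *
s,t=arm.get_image("scene"),arm.get_image("top");b=np.load("p.npy")[2]
for L in([t],[s],[t,s]): p=fitu(L,[("big",b,0)],0,(52,58))
np.save("b.npy",p)
pts(t,[("big_cup_lugs",.05),("big_cup_pad",.046)])
```

```text
big [ 0.5299  0.274  -1.8844] pad [0.4855 0.137 ] res 103 [1383]
big [ 0.5313  0.2711 -1.8957] pad [0.4854 0.1346] res 130 [2007]
big [ 0.5302  0.2729 -1.8864] pad [0.4855 0.136 ] res 255 [1383, 2007]
big_cup_lugs 0.59 [268. 243.] [0.5206 0.2208 0.05  ]
big_cup_lugs 0.37 [386. 173.] [ 0.705  -0.0725  0.05  ]
big_cup_pad 0.6 [303. 257.] [0.4863 0.134  0.046 ]
big_cup_pad 0.41 [246. 192.] [0.6495 0.2817 0.046 ]
```

Call:
carry_out --claw '[1, 1, 1, 1, 1, 1, 1, 1, 1, 1, 1, 1]' --delta_pos '[[0, 0, -0.3], [0, 0, -0.6], [0, 0, -1], [0, 0, -1], [0, 0, -1.2], [0, 0, -1.2], [0, 0, -1.2], [0, 0, -1.2], [0, 0, -1.2], [0, 0, -1.1], [0, 0, 0], [0, 0, 0]]' --angular '[[0, 0, 0], [0, 0, 0], [0, 0, 0], [0, 0, 0], [0, 0, 0], [0, 0, 0], [0, 0, 0], [0, 0, 0], [0, 0, 0], [0, 0, 0], [0, 0, 0], [0, 0, 0]]'

```text
clock: 17.45
position: [0.4846, -0.2171, 0.1183]
ee_rot: [2.719, 1.573, 0.0]
force: [-0.1, -0.5, -2.0]
width: 0.213
gripper_force: 49.9
```

Run:
```python
from fit import *
go(.4824,-.2185,.1185,1.0489)
s,t=arm.get_image("scene"),arm.get_image("top")
o=arm.observe();P=o["position"];c=np.array([np.cos(1.0487),np.sin(1.0487)])
m0=np.r_[P[:2]+.1125*c,-2.0929]
fitd(t,"middle",m0,.1,0,[0,1],ign=render(t,m0,"small",.105))
fitu([s],[("middle",m0,.1),("small",m0,.105)],0,(55,48),.004)
fitd(s,"middle",m0,.1,0,[0,1,3],ign=render(s,m0,"small",.105,.05))
print(m0)
```

```text
t 17.45 pos [ 0.4846 -0.2171  0.1183] yaw 1.0486 tilt [ 2.e-04 -3.e-04 -1.e+00] shift [-0.23 -0.12 -0.02] az -0.0003 w 1.96 F [-0.1 -0.5 -2. ] 49.9
middle [ 0.5444 -0.1174 -2.0929  0.1   ] pad [ 0.4875 -0.2162] res 374 41
middle [ 0.5412 -0.1201 -2.0399] pad [ 0.4896 -0.2217] res 1872 [2824]
middle [ 0.5423 -0.1228 -2.0929  0.1008] pad [ 0.4855 -0.2216] res 164 534
[ 0.5402133  -0.11943463 -2.0929    ]
```

Call:
carry_out --claw '[1, 1, 1, 1, 1, 1, 1, 1, 1, 1, 1, 1, 1, 1, 1, 1, 1, 1, 1, 1]' --delta_pos '[[0, 0, 0], [0, 0, 0], [0, 0, 0], [1, -0.3, 0], [1.8, -0.55, 0], [2.4, -0.7, 0], [2.4, -0.7, 0], [2.4, -0.7, 0], [2.4, -0.7, 0], [2.4, -0.7, 0], [2.4, -0.7, 0], [2.4, -0.7, 0], [2.4, -0.7, 0], [2.4, -0.7, 0], [2.4, -0.7, 0], [2.4, -0.7, 0], [2.4, -0.7, 0], [2.4, -0.75, 0], [2, -0.6, 0], [0.9, -0.3, 0]]' --angular '[[0, 0, -0.05], [0, 0, -0.08], [0, 0, -0.077], [0, 0, 0], [0, 0, 0], [0, 0, 0], [0, 0, 0], [0, 0, 0], [0, 0, 0], [0, 0, 0], [0, 0, 0], [0, 0, 0], [0, 0, 0], [0, 0, 0], [0, 0, 0], [0, 0, 0], [0, 0, 0], [0, 0, 0], [0, 0, 0], [0, 0, 0]]'

```text
clock: 19.55
position: [0.4943, 0.1706, 0.118]
ee_rot: [-2.54, -1.846, -0.0]
force: [-0.6, -0.2, -2.6]
width: 0.213
gripper_force: 49.9
```

Call:
carry_out --claw '[1, 1]' --delta_pos '[[0, 0, 0], [0, 0, 0]]' --angular '[[0, 0, 0], [0, 0, 0]]'

```text
clock: 19.75
position: [0.495, 0.1667, 0.1179]
ee_rot: [2.543, 1.844, -0.002]
force: [0.4, 0.2, -1.3]
width: 0.209
gripper_force: 49.9
```

Run:
```python
from fit import *
go(.4949,.1668,.0233,1.2556)
s,t=arm.get_image("scene"),arm.get_image("top");b=np.load("b.npy")
P=arm.observe()["position"];c=np.array([np.cos(1.2556),np.sin(1.2556)])
m0=np.r_[P[:2]+.1125*c,1.2556-np.pi]
print(m0)
fitd(s,"middle",m0,.1,0,[0,1,3],ign=render(s,m0,"small",.105,.05))
fitd(s,"middle",m0,.1,0,[0,1,2],ign=render(s,m0,"small",.105,.05))
fitd(t,"small",m0,.105,0,[0,1])
fitd(s,"small",m0,.105,.05,[0,1,2])
it=[("big",b,0),("middle",m0,.1),("small",m0,.105)]
cv2.imwrite("pics/c7.png",np.hstack([draw(s,it,"",(240,200,340,320),4),draw(t,it,"",(210,190,310,310),4)]))
```

```text
t 19.75 pos [0.495  0.1667 0.1179] yaw 1.2547 tilt [-7.e-04 -1.e-03 -1.e+00] shift [ 0.02 -0.01  9.46] az -0.0009 w 1.92 F [ 0.4  0.2 -1.3] 49.9
[ 0.5302011   0.27304275 -1.88599265]
middle [ 0.5458  0.2498 -1.886   0.0846] pad [0.5105 0.1414] res 291 999
middle [ 0.5293  0.2718 -1.8389  0.1   ] pad [0.4991 0.1618] res 310 999
small [ 0.5317  0.2724 -1.886   0.105 ] pad [0.5056 0.1925] res 265 652
small [ 0.524   0.2767 -1.7864  0.105 ] pad [0.5061 0.1946] res 307 984
```

View pics/c7.png

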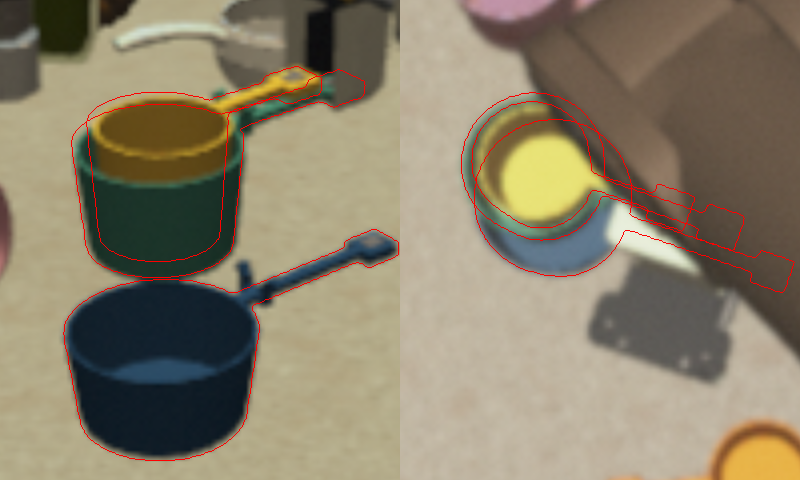

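The overlay shows the green-and-yellow pair level at (160,200), aligned over the big cup (162,370) with the handles parallel. Lowering.

Call:
carry_out --claw '[1, 1, 1, 1, 1, 1, 1, 1, 1, 1, 1, 1, 1, 1, 1, 1, 1]' --delta_pos '[[0, 0, 0.5], [0, 0, 1.1], [0, 0, 1.1], [0, 0, 1.1], [0, 0, 1.1], [0, 0, 1.1], [0, 0, 0.9], [0, 0, 0.6], [0, 0, 0.5], [0, 0, 0.4], [0, 0, 0.3], [0, 0, 0.2], [0, 0, 0.2], [0, 0, 0.1], [0, 0, 0.1], [0, 0, 0.1], [0, 0, 0]]' --angular '[[0, 0, 0], [0, 0, 0], [0, 0, 0], [0, 0, 0], [0, 0, 0], [0, 0, 0], [0, 0, 0], [0, 0, 0], [0, 0, 0], [0, 0, 0], [0, 0, 0], [0, 0, 0], [0, 0, 0], [0, 0, 0], [0, 0, 0], [0, 0, 0], [0, 0, 0]]'

```text
clock: 21.55
position: [0.4954, 0.1676, 0.0242]
ee_rot: [2.542, 1.845, 0.0]
force: [0.3, -0.4, -0.4]
width: 0.21
gripper_force: 49.9
```

Run:
```python
from fit import *
go(.4949,.1668,.0233,1.2556)
s=arm.get_image("scene");b=np.load("b.npy")
fitu([s],[("big",b,0),("middle",b,.005),("small",b,.01)],0,(52,58),.004)
```

```text
t 21.55 pos [0.4954 0.1676 0.0242] yaw 1.2557 tilt [ 1.e-04 -0.e+00 -1.e+00] shift [-0.09 -0.02  0.09] az 0.0001 w 1.93 F [ 0.3 -0.4 -0.4] 49.9
big [ 0.532   0.2704 -1.8808] pad [0.4881 0.1332] res 752 [3058]
```

Down to within about 1 mm with no contact force. I'll lower slightly, release gently, rise and back off.

Call:
carry_out --claw '[1, 1, 1.8, 2.2, 2.8, 3.6, 4.5, 4.5, 4.5, 4.5, 4.5, 4.5, 4.5, 4.5, 4.5, 4.5, 4.5]' --delta_pos '[[0, 0, 0.1], [0, 0, 0], [0, 0, 0], [0, 0, 0], [0, 0, 0], [0, 0, 0], [0, 0, 0], [0, 0, 0], [0, 0, -1], [0, 0, -1.5], [0, 0, -2.5], [0, 0, -3], [0, 0, -3], [0, 0, -3], [-3, 0, -2], [-3, 0, 0], [-3, 0, 0]]' --angular '[[0, 0, 0], [0, 0, 0], [0, 0, 0], [0, 0, 0], [0, 0, 0], [0, 0, 0], [0, 0, 0], [0, 0, 0], [0, 0, 0], [0, 0, 0], [0, 0, 0], [0, 0, 0], [0, 0, 0], [0, 0, 0], [0, 0, 0], [0, 0, 0], [0, 0, 0]]'

```text
clock: 23.3
position: [0.4674, 0.0815, 0.1847]
ee_rot: [2.541, 1.846, 0.003]
force: [-0.4, -1.3, -0.7]
width: 0.491
gripper_force: 0.0
```

Call:
carry_out --claw '[4.5, 4.5, 4.5, 4.5, 4.5, 4.5, 4.5, 4.5]' --delta_pos '[[-3, 0, 0], [-3, 0, 0], [-3, 0, 0], [-3, 0, 0], [-3, 0, 0], [-3, 0, 0], [0, 0, 0], [0, 0, 0]]' --angular '[[0, 0, 0], [0, 0, 0], [0, 0, 0], [0, 0, 0], [0, 0, 0], [0, 0, 0], [0, 0, 0], [0, 0, 0]]'

```text
clock: 24.1
position: [0.4116, -0.0893, 0.1838]
ee_rot: [2.543, 1.843, 0.001]
force: [-0.1, 0.7, 0.5]
width: 0.493
gripper_force: 0.0
```

Run:
```python
from fit import *
go(.4949,.1668,.0233,1.2556)
s,t=arm.get_image("scene"),arm.get_image("top");b=np.load("b.npy")
for L in([t],[s]):
    it=[["big",b,0],["middle",b,.005],["small",b,.01]]
    for k in(0,1,2): it[k][1]=fitu(L,it,k,(52,58),.004)
b=it[0][1]
fitd(s,"small",it[2][1],.01,.05,[0,1,2,3]);fitd(t,"small",b,.01,0,[0,1,2])
it=[("big",b,0),("middle",b,.005),("small",b,.01)]
v=np.hstack([cv2.resize(s["frame"][250:320,250:350,::-1],(800,560),interpolation=cv2.INTER_CUBIC)])
i=draw(t,[],"",(225,220,315,275),4);v=np.vstack([v]);v[560-220:,800-360:]=i
cv2.imwrite("pics/c8.png",v)
```

```text
t 24.1 pos [ 0.4116 -0.0893  0.1838] yaw 1.2543 tilt [ 8.e-04 -2.e-04 -1.e+00] shift [26.93 -0.07 16.05] az -0.0013 w 4.53 F [-0.1  0.7  0.5] 0.0
big [ 0.5299  0.274  -1.8847] pad [0.4855 0.137 ] res 132 [1494]
middle [ 0.5357  0.2735 -1.9211] pad [0.4966 0.1665] res 123 [1494]
small [ 0.5318  0.2715 -1.8795] pad [0.5063 0.1915] res 108 [1494]
big [ 0.5321  0.27   -1.8939] pad [0.4864 0.1335] res 111 [2381]
middle [ 0.5293  0.2764 -1.872 ] pad [0.4955 0.1676] res 108 [2381]
small [ 0.5301  0.2708 -1.8757] pad [0.5049 0.1907] res 97 [2381]
small [ 0.5297  0.2709 -1.8357  0.0086] pad [0.5077 0.1898] res 104 797
small [ 0.5306  0.2728 -1.8724  0.01  ] pad [0.5057 0.1926] res 112 674
```

The picture allowance is spent, so I check numerically: the residual against assumed heights of the middle and small cups.

Run:
```python
from fit import *
s=arm.get_image("scene");b=np.array([.5321,.27,-1.885])
m=fg(s,proj(np.array([[b[0]+.05*np.cos(b[2]),b[1]+.05*np.sin(b[2]),.03]]),s)[0],52)
B=render(s,b,"big",0)
ym=hm(s,"small",proj(np.array([[b[0],b[1],.05]]),s)[0])
for dm in(-2,0,2,4,6,9):
    row=[]
    for ds in(-2,0,2,4,6,9):
        f=lambda v:np.abs(np.max([B,render(s,b+[v[0],v[1],v[2]*10],"middle",.005+dm/1e3),render(s,b+[v[3],v[4],v[5]*10],"small",.01+(dm+ds)/1e3)],0)-m).sum()
        x=np.zeros(6);r=minimize(f,x,method="Powell",bounds=[(-.004,.004),(-.004,.004),(-.012,.012)]*2,options=dict(maxiter=3,xtol=1e-3,ftol=1e-3))
        row.append(int(r.fun))
    print(dm,row)
```

```text
-2 [103, 101, 101, 101, 123, 167]
0 [104, 103, 102, 126, 156, 203]
2 [105, 107, 126, 154, 190, 253]
4 [109, 130, 158, 190, 232, 309]
6 [135, 163, 193, 232, 286, 374]
9 [186, 216, 261, 317, 375, 472]
```

The heights fit fully home, and riding on the lugs (+6 to 11 mm) is ruled out. Handing in.

```bash
python3 -c "
from cell import arm
print(arm.sign_off())"
```

```text
the job is handed in; nothing more can be done
None
```

The three cups are nested small in middle in big, handles aligned and fully home by my camera fits. I handed the job in at about 24 s; sign-off returned no verdict.

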